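Lock the showcase hatch: turn the slotted disc, push the bar through

TASK

Lock the hatch on the glass shop counter: push the peg of the slotted disc round until the slot lines up with the locking bar, then push the bar from its rear end through the slot until it is fully home against the stop of the keeper. Only push with the fingertips: the bar must stay down in its channel, never lifted or carried, and the jar, bottle and carton around the lock are to be left where they stand.

Things in the scene. Friction and masses are not known exactly. Their poses are not given: they have to be found in the camera images.
- lock: the lock's fixed grey base plate (335 x 120 x 6 mm) on the counter, elsewhere and at another yaw each time. Origin on the disc's axis at counter height; x = the way the bar travels, y to the left of that, z up. Along x: channel from -200 to -50 mm, disc from -45 to 45, keeper from 50 to 94; beyond it a flat glass hatch (10 mm high, 119 to 339 mm, 260 mm wide)
- channel_rear (a point): middle of the rear end of the open-topped aluminium channel that guides the bar, on its floor 13 mm above the counter, at x = -200 mm of lock. The two low side walls are 27 mm apart over the outsides, and their tops are 23 mm above the counter; axes as lock
- keeper_stop (a point): the point on the keeper's inner stop wall (x = 88 mm of lock) where the middle of the bar's nose rests when home, 26 mm above the counter; axes as lock. The keeper is a steel box open towards the disc, 39 mm wide, 47 mm high, with a bridge over its far part
- disc (a joint): turn of the slotted disc about its upright axis (rad, counter-clockwise from above positive). 0 = slot in line with the bar; pi or -pi is just as good. Starts between 0.6 and 2.54, no stops in reach, friction about 0.06 N m (2 N at the peg), stays where left. The bar's round nose finds its way in and centres the disc when within about 0.12 rad; further off it butts on the rim
- disc_top (a point): centre of the steel disc (90 mm in diameter) at its top face, 34.5 mm above the counter; x axis along the slot, z up. The open-topped slot is 26 mm wide, runs right across the disc between two half-moon cheeks, and its floor is 12.8 mm above the counter
- peg (a point): black upright peg on one cheek of the disc, 12 mm in diameter (15 mm at the head), 33 mm from the disc's axis, at right angles to the slot (on disc_top's +y). It stands from the cheek, 34.5 mm above the counter, up to 68.5 mm; this point is on its axis, 56.5 mm above the counter.
- bar: loose dark steel locking bar, 170 mm long (x, nose at +x), 16 mm wide (y), 26 mm high, 0.2 to 0.45 kg, lying in the open channel, pointing as lock's x; origin at the middle of its underside, 13 mm above the counter. Its top is 39 mm above the counter, 16 mm proud of the channel walls. It slides with a few newtons
- bar_rear (a point): middle of the bar's flat rear end face (16 x 26 mm), 26 mm above the counter: the face to push on, along the bar's +x. At the start it juts 22 to 52 mm out of the channel's rear end; when the bar is home it lies 170 mm short of keeper_stop, inside the channel, with only what is above the walls (23 mm) free for a wide finger
- bar_nose (a point): tip of the bar's round nose, 26 mm above the counter; it starts 7 to 37 mm short of the disc's rim
- jar_mid (a point): centre of a small amber jar with a red cap, 32 mm in diameter, 55 mm high, standing loose beside the channel: leave alone
- flask_mid (a point): centre of a white bottle, 46 mm in diameter, 95 mm high, standing loose beside the lock: leave alone
- carton_mid (a point): centre of a small cardboard carton, 55 x 35 x 40 mm high, standing loose beside the channel: leave alone
Things that resemble listed ones, but are neither listed nor needed, are in the scene too. There is more than one size of the bar; the one meant has the size given above.

How it is judged (in metres and radians):
On the way, in this order (a step that is already met when the one before it is completed fails the run):
1. the disc's slot is turned into line with the bar (within 0.25 rad) while the bar's nose is still short of the disc (angle between the x axis of disc_top and the x axis of lock, either way round below 0.25 rad and x of bar_nose in the frame of lock below -0.035 m), for 0.2 s.
2. the bar has gone through the slot and is home in the keeper (x of bar_nose in the frame of keeper_stop above -0.007 m), for 0.2 s.
At the end, for the whole second after the job is handed in: The bar lies at rest through the disc's slot, down in its channel, with its nose in the keeper within 7 mm of the stop wall; the disc's slot is in line with it (0.2 rad); jar, bottle and carton are within 20 mm of where they stood (x of bar_nose in the frame of keeper_stop above -0.007 m and y of bar_nose in the frame of keeper_stop between -0.008 and 0.008 m and angle between the x axis of disc_top and the x axis of lock, either way round below 0.2 rad and angle between the x axis of bar and the x axis of lock, either way round below 0.08 rad and height (world z) of bar_rear below 0.032 m and linear speed of bar below 0.01 m/s and distance of each of jar_mid, flask_mid, carton_mid from where it was at the start of the episode below 0.02 m); the robot touches nothing.
It fails at once if the bar is lifted more than 10 mm or tipped up out of its channel (height (world z) of bar above 0.023 m or height (world z) of any of bar_rear, bar_nose above 0.04 m).
It fails at once if the jar, bottle or carton is moved more than 20 mm, or lifted (distance of any of jar_mid, flask_mid, carton_mid from where it was at the start of the episode above 0.02 m).
It also fails if it takes over 51 s, if anything falls off the work surface, if the arm or the gripper's body presses on something with over 40 N, if the wrist force passes 120 N, or if a joint passes its speed limit or range.

ROBOT

A 6-joint arm with a two-finger parallel gripper is mounted at the origin on the work surface. World frame = base frame: x ahead of the robot, y to its left, z up, the work surface at z = 0. Lengths are in mm, angles in degrees, forces in N, time in s.
With the tool pointing down it reaches from about 350 to 850 mm from the base axis. Payload 8.1 kg.
Tool frame: the origin (TCP) lies at the very end of the fingers, on their centre line; the grasp point (between the pads) lies 19 mm behind it; z points along the fingers, y is the line along which they close (so a half turn about z gives the same grasp; the last joint's range is limited). The gripper opens to 85 mm and grips with 20 to 120 N. Pads are 22 mm wide; open, the fingers measure 114 mm over their backs; the gripper's body (76 mm by 85 mm) begins 54 mm behind the grasp point. The pads swing forward as they close: fully open they stand 13 mm farther back than shut.
Start: joints at [69.935, 7.471, 85.268, -0, 87.261, -4.893], TCP at [157.008, 579.097, 231.292] pointing down, gripper open.
Joint ranges: [-169.43, 169.43], [-51.17, 129.36], [1.28, 143.12], [-76.62, 256.62], [0, 156.53], [-152.29, 152.29]. Speed limits (degrees/s): [136.94, 136.94, 159.86, 180, 180, 180].

INTERFACE

Orientations are given as [roll, pitch, yaw] about the fixed x, y, z axes, in that order (R = Rz(yaw) Ry(pitch) Rx(roll)).
In Python, from bench import * gives the robot as it stands.
- The arm moves only by the tool play_rows, never from a script. Its argument "increments" is a list of rows, each a list of 3 entries, a list of its own where there are three numbers: the gripper's target within -1 to 1 (fully open at 1, half-way at 0, shut at -1), then the shift along the tool's x, y, z in mm, then the turn about the tool's z in rad. A call has 1 to 12 rows; each row shifts and turns the commanded pose from where the row before left it, along the tool's axes as they then stand; what a row does not reach is not made up. A row lasts 1/12 s, in which the tool goes at most 41.7 mm and 7.16 degrees, less where a joint would pass 70% of its speed; a pose out of reach is approached as far as the arm can. A call is refused whole if a number of a shift passes 41.7 or a number of a turn 0.125, either way. A call with a gripper value outside its range is refused whole. The fingers move at their own pace and stop on an object; "force" is the grip in N (left out, the last holds). Time passes only in rows, so rows that do not move let the fingers close. It gives the time, the measured TCP pose, the force, the opening and the grip force at its end, in the units of the state.
- sense(): the state, without advancing time (a new reading comes with each control period).
- snapshot(name): name is "scene" or "side" or "wrist"; returns a dict with "color" (420x560x3 uint8, red, green, blue), "intrinsics" (3x3 intrinsics, pixels), "world_from_camera" (4x4, takes a point from camera to world coordinates). Camera axes: x right, y down, z forward; pixel columns grow to the right and rows downward; lengths in mm; the calibration is good to about 2 mm. A picture is of the moment at which its call begins. There is no depth.
- hand_in(): hands the job in; it is judged then, once.
Trained networks look in a picture, given as the dict that the camera call returned (one of the last four; its "shot" number tells which), for a name from the list of things; names that differ only in an ending like _2 or _b are one class to them, and where a whole thing is asked for, a point or a joint stands for the part that bears it (a point fixed in the world has none). Each returns a list of dicts, best first, with "p" (0 to 1); they miss things now and then, are a little off and sometimes report something else, mostly with a low value. They report only what shows in the picture. A call takes as long as a camera call. They do not tell look-alikes from the thing itself.
- find_in(query, picture): "xyz" ([x, y, z] in mm, in the coordinates of the camera as it stood for that picture, good to about 4 mm: the middle of the surface that is visible of it).
- regions_of(query, picture): "mask" (420x560 bool, what is visible of it).
- pinpoint(query, picture): "xyz" ([x, y, z] in mm, in the coordinates of the camera as it stood for that picture, good to about 4 mm: a listed point, or the origin of a listed thing).
The state is a dict: "time": time; "joint_pos": joint angles; "qd": joint speeds; "joint_efforts": joint torques, N m; "tool_pos": TCP position; "tcp_rot": TCP orientation; "ft_force": force on the tool from outside, world axes, zero at the start; "wrist_torque": the same for the moment, N m; "finger_gap": finger opening in mm; "grip_force": force on a finger pad.
Only numpy, scipy, OpenCV 4.12 (cv2) and the standard library are available. Lean on these libraries where they do the work, as an engineer would, in place of code of your own. Each camera call takes 0.05 s, during which the arm holds its last target. There are 200 camera calls.

## Working session

There is one attempt and no reset: what is moved stays moved. The work goes in short steps, Python scripts to look and compute and a tool call to move; the robot and the scene stay as the last step left them, time stands still between calls to the robot, and variables do not carry over. Pictures are saved under pics/ and viewed, at most 10 in all, crops included, and the job is handed in when it is done.

Besides the shell and the picture viewer there is one more tool, called after "Request:" by a JSON object that holds its "api" and its "payload", one argument or row to a line. play_rows: Moves the arm, as the interface text tells. Its arguments: {"type":"object","properties":{"increments":{"type":"array","items":{"type":"array"}},"force":{"type":"number"}},"required":["increments"]}

```bash
mkdir -p pics
cat > h.py <<'E'
from bench import *
import numpy as np, cv2
def W(p,xyz):
    T=np.array(p["world_from_camera"]);return (T[:3,:3]@np.array(xyz)+T[:3,3]).round(1)
def onplane(p,u,v,z):
    K=np.array(p["intrinsics"]);T=np.array(p["world_from_camera"])
    d=T[:3,:3]@np.linalg.solve(K,[u,v,1]);o=T[:3,3];return (o+d*(z-o[2])/d[2]).round(1)
def px(p,w):
    K=np.array(p["intrinsics"]);T=np.array(p["world_from_camera"])
    c=K@(T[:3,:3].T@(np.array(w)-T[:3,3]));return (c[:2]/c[2]).round(0)
E
python3 - <<'E'
from h import *
ims=[]
for n in ["scene","side"]:
    p=snapshot(n);cv2.imwrite(f"pics/{n}0.png",p["color"][:,:,::-1])
    for q in ["channel_rear","keeper_stop","disc_top","peg","bar_rear","bar_nose","jar_mid","flask_mid","carton_mid","lock"]:
        for r in pinpoint(q,p)[:3]:
            w=W(p,r["xyz"]);print(n,q,round(r["p"],2),w,px(p,w))
s=sense();print(s["time"],s["tool_pos"],s["tcp_rot"],s["finger_gap"],s["ft_force"])
E
```

```text
scene keeper_stop 0.76 [499.8 142.4  23.3] [324. 169.]
scene disc_top 0.7 [523.5  54.4  30.7] [285. 187.]
scene peg 0.94 [514.9  25.7  54.2] [269. 179.]
scene bar_rear 0.87 [ 575.3 -159.9   27.5] [175. 242.]
scene bar_rear 0.8 [ 756.8 -156.7   15.9] [199. 348.]
scene bar_nose 0.89 [535.8   5.   25.1] [261. 200.]
scene bar_nose 0.63 [ 735.  -277.     6.1] [115. 362.]
scene jar_mid 0.7 [428.  -76.3  27.2] [205. 167.]
scene flask_mid 0.89 [645.5 135.4  48.4] [354. 223.]
scene carton_mid 0.86 [675.4 -59.9  20.5] [248. 279.]
scene carton_mid 0.28 [504.1 141.8  24.5] [324. 171.]
scene lock 0.9 [517.5  58.    3.7] [285. 193.]
side channel_rear 0.64 [ 567.6 -141.6   15.3] [323. 187.]
side channel_rear 0.49 [ 571.7 -160.2   33.9] [324. 175.]
side keeper_stop 0.8 [501.5 140.8  28.3] [298. 279.]
side keeper_stop 0.55 [427.1 -78.5  27.9] [386. 213.]
side disc_top 0.82 [517.8  56.4  35.5] [309. 240.]
side peg 0.8 [521.5  21.9  56.6] [315. 217.]
side bar_rear 0.64 [ 572.5 -162.7   30.5] [324. 175.]
side bar_nose 0.82 [533.5   2.7  28.8] [312. 224.]
side bar_nose 0.68 [ 734.3 -278.2   12.3] [276. 148.]
side flask_mid 0.76 [641.5 136.8  49.9] [215. 243.]
side flask_mid 0.38 [ 568.9 -142.2   16.6] [322. 187.]
side carton_mid 0.88 [674.9 -63.4  20.1] [256. 193.]
side lock 0.97 [521.3  54.    1.4] [308. 255.]
1.1 [157.02410002 579.11750345 231.31451288] [1.79997292e+02 1.24414039e-03 1.64828469e+02] 85.40870536857773 [ 0.02328011 -0.04309751 -0.95189046]
```

Run:
```python
import cv2
a=cv2.imread("pics/scene0.png");b=cv2.imread("pics/side0.png")
cv2.imwrite("pics/a.png",cv2.resize(a[120:390,80:440],(800,600),interpolation=cv2.INTER_CUBIC))
cv2.imwrite("pics/b.png",cv2.resize(b[130:310,190:430],(800,600),interpolation=cv2.INTER_CUBIC))
```

```text
(no output)
```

View pics/a.png

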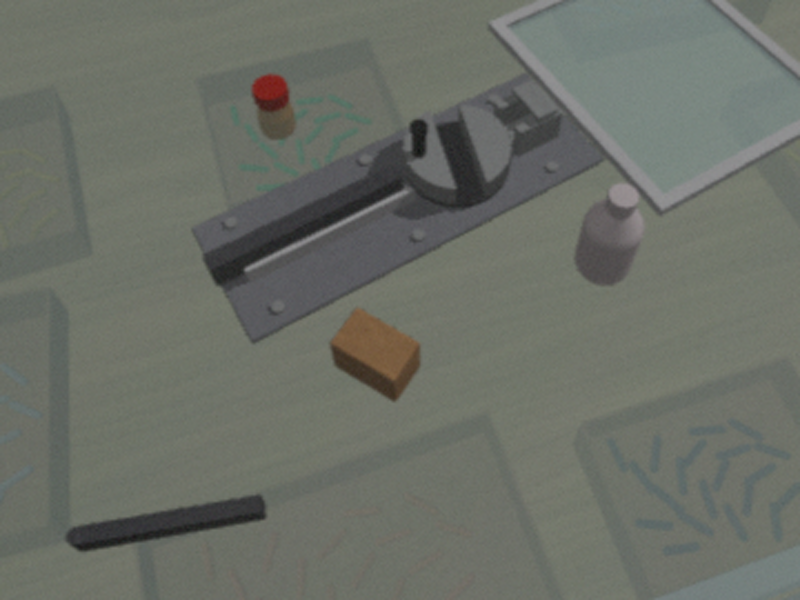

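View pics/b.png

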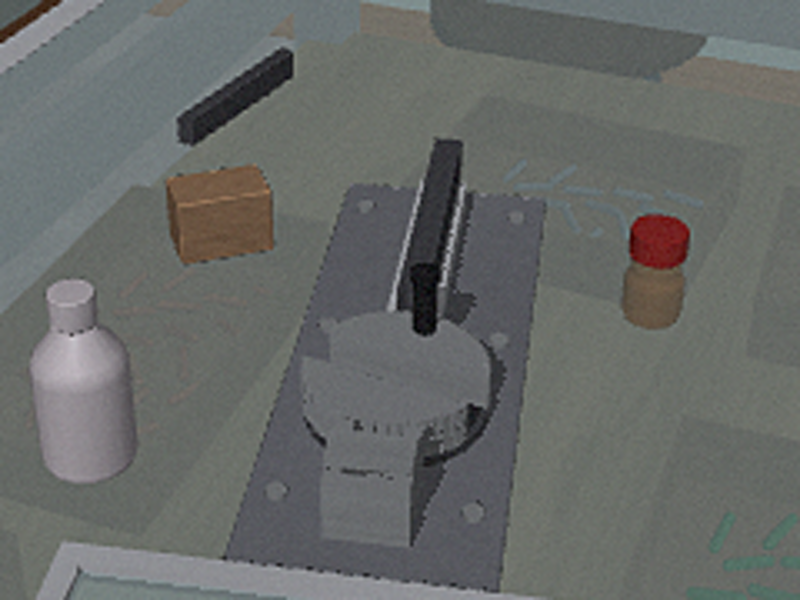

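The bar that is meant lies in the channel, at pixels (175,242) to (261,200); pinpoint puts its ends 170 mm apart. The other dark bar, at (115,362) to (199,348), lies loose on the counter, so it's the look-alike. From the estimates, lock x points at about 103.6° yaw with the origin near (521,56). The peg sits at about 161° in the lock frame, so the disc is at about 1.24 rad. I'll move above the peg and look again from the wrist.

Request:
{"api": "play_rows", "payload": {
  "increments": [
    [-0.4,[-29,-26,0],0],
    [-0.4,[-29,-26,0],0],
    [-0.4,[-29,-26,0],0],
    [-0.4,[-29,-26,0],0],
    [-0.4,[-29,-26,0],0],
    [-0.4,[-29,-26,0],0],
    [-0.4,[-29,-26,0],0],
    [-0.4,[-29,-26,0],0],
    [-0.4,[-29,-26,0],0],
    [-0.4,[-29,-26,0],0],
    [-0.4,[-29,-26,0],0],
    [-0.4,[-29,-26,0],0]
  ]
}}

```text
time: 2.1
tool_pos: [412.0, 185.2, 231.7]
tcp_rot: [180.0, 0.0, 164.8]
ft_force: [-0.0, 0.5, -0.8]
finger_gap: 25.6
grip_force: 0.0
```

Request:
{"api": "play_rows", "payload": {
  "increments": [
    [-0.4,[-29,-26,0],0],
    [-0.4,[-29,-26,0],0],
    [-0.4,[-29,-26,0],0],
    [-0.4,[-29,-26,0],0],
    [-0.4,[-29,-26,0],0],
    [-0.4,[0,0,0],0.12],
    [-0.4,[0,0,0],0.12],
    [-0.4,[0,0,0],0.12],
    [-0.4,[0,0,0],0.12],
    [-0.4,[0,0,0],0.12],
    [-0.4,[0,0,0],0.12],
    [-0.4,[0,0,0],0.12]
  ]
}}

```text
time: 3.1
tool_pos: [517.2, 23.4, 231.3]
tcp_rot: [180.0, 0.0, 116.4]
ft_force: [-0.9, 0.0, 0.1]
finger_gap: 25.8
grip_force: 0.0
```

Request:
{"api": "play_rows", "payload": {
  "increments": [
    [-0.4,[0,0,0],0.12],
    [-0.4,[0,0,0],0.12],
    [-0.4,[0,0,0],0.12],
    [-0.4,[0,0,0],0.12],
    [-0.4,[0,0,0],0.08],
    [-0.4,[0,0,0],0],
    [-0.4,[0,0,0],0]
  ]
}}

```text
time: 3.68
tool_pos: [517.1, 23.5, 231.3]
tcp_rot: [180.0, -0.0, 84.8]
ft_force: [0.7, -0.3, 0.6]
finger_gap: 25.8
grip_force: 0.0
```

Run:
```python
from h import *
n="wrist"
p=snapshot(n);cv2.imwrite(f"pics/{n}1.png",p["color"][:,:,::-1])
for q in ["channel_rear","keeper_stop","disc_top","peg","bar_rear","bar_nose","lock"]:
    for r in pinpoint(q,p)[:2]:
        w=W(p,r["xyz"]);print(n,q,round(r["p"],2),w,px(p,w))
print(p["world_from_camera"])
s=sense();print(s)
```

```text
wrist channel_rear 0.59 [ 569.3 -141.4   10.1] [336. 300.]
wrist keeper_stop 0.64 [503.  141.5  26. ] [257.  62.]
wrist disc_top 0.57 [525.   53.3  36.1] [288. 154.]
wrist peg 0.93 [519.5  23.5  57.5] [285. 188.]
wrist bar_rear 0.73 [555.4 -78.6  10.5] [322. 257.]
wrist bar_rear 0.63 [ 751.1 -160.7    6.1] [477. 300.]
wrist bar_nose 0.56 [533.8   1.4  26.4] [300. 199.]
wrist lock 0.93 [520.6  56.5   1.9] [283. 146.]
[[ 9.95897402e-01 -8.59750083e-02 -2.82252287e-02  5.25430264e+02]
 [-9.04864644e-02 -9.43587077e-01 -3.18521000e-01  1.05899468e+02]
 [ 7.51884597e-04  3.19768237e-01 -9.47495493e-01  3.74360660e+02]
 [ 0.00000000e+00  0.00000000e+00  0.00000000e+00  1.00000000e+00]]
{'time': 4.0833, 'joint_pos': array([-3.07590796e+00, -5.35382458e+00,  9.82497984e+01, -1.26161490e-03,
        8.71038294e+01,  2.27753632e+00]), 'qd': array([ 0.0355941 , -0.07362901,  0.04433295,  0.08505017, -0.01474464,
        0.25467361]), 'joint_efforts': array([-1.82766831e-03, -4.51672554e+01, -5.00659239e+01, -4.35911570e-04,
        1.20107532e-03, -2.04728526e-02]), 'tool_pos': array([517.14783569,  23.4761956 , 231.30916884]), 'tcp_rot': array([1.79999753e+02, 1.25118967e-03, 8.46466195e+01]), 'ft_force': array([ 0.87294678,  0.69033984, -0.05700468]), 'wrist_torque': array([0.02442597, 0.0360465 , 0.02269599]), 'grip_force': 0.0, 'finger_gap': 25.734716664604058}
```

View pics/wrist1.png

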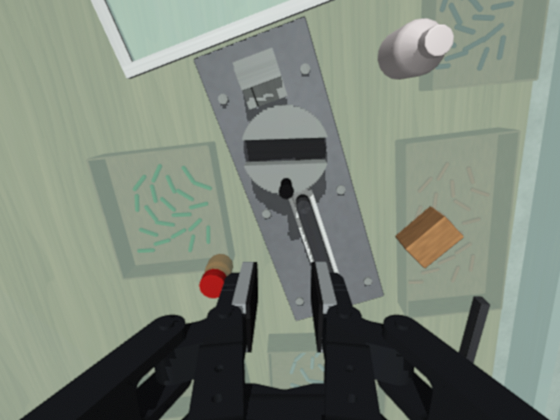

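The wrist view shows the slot as a dark band at (245,150)–(327,149), so the disc is at about 1.25 rad. The peg is at (286,188). The disc centre comes out near (521.5,55.5) and the peg near (519,23.5), which agrees with the first estimate. I'll lower the part-open fingers around the peg.

Request:
{"api": "play_rows", "payload": {
  "increments": [
    [-0.4,[0,2,30],0],
    [-0.4,[0,0,35],0],
    [-0.4,[0,0,35],0],
    [-0.4,[0,0,30],0],
    [-0.4,[0,0,20],0],
    [-0.4,[0,0,12],0],
    [-0.4,[0,0,12],0],
    [-0.4,[0,0,11],0],
    [-0.4,[0,0,0],0]
  ]
}}

```text
time: 4.83
tool_pos: [518.4, 23.3, 44.8]
tcp_rot: [-179.9, 0.0, 84.6]
ft_force: [-0.1, -0.3, -0.8]
finger_gap: 25.5
grip_force: 0.0
```

Run:
```python
from h import *
p=snapshot("side");cv2.imwrite("pics/s2.png",cv2.resize(p["color"][130:310,190:430,::-1],(800,600)))
```

```text
(no output)
```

View pics/s2.png

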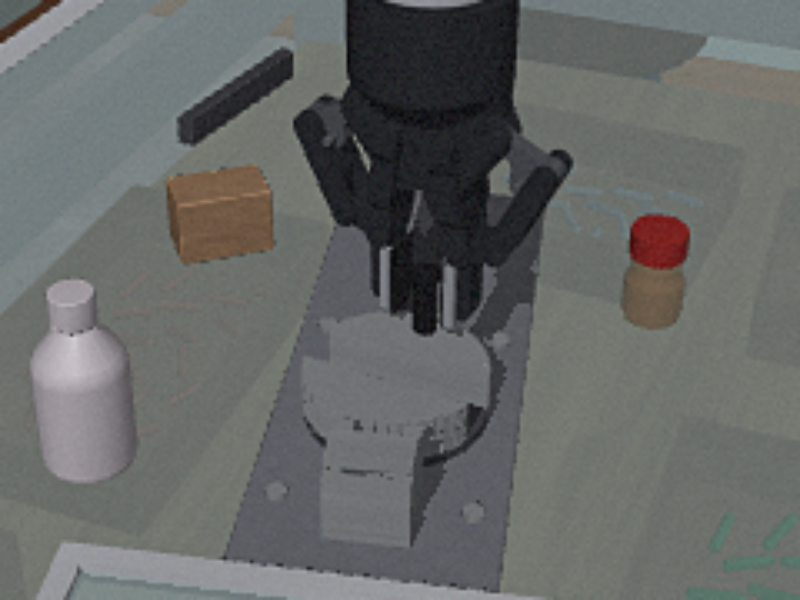

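The peg at (425,300) sits between the two pads. I'll narrow the gap and swing it clockwise around the disc axis.

Request:
{"api": "play_rows", "payload": {
  "increments": [
    [-0.6,[0,0,0],0],
    [-0.6,[0,0,0],0],
    [-0.6,[0,0,0],0],
    [-0.6,[0.2,-3.8,0],0.115],
    [-0.6,[0.2,-3.8,0],0.115],
    [-0.6,[0.2,-3.8,0],0.115],
    [-0.6,[0.2,-3.8,0],0.115],
    [-0.6,[0.2,-3.8,0],0.115],
    [-0.6,[0.2,-3.8,0],0.115]
  ]
}}

```text
time: 5.63
tool_pos: [499.9, 31.9, 47.6]
tcp_rot: [179.8, -0.1, 44.7]
ft_force: [0.6, -3.5, -0.1]
finger_gap: 17.3
grip_force: 1.8
```

Request:
{"api": "play_rows", "payload": {
  "increments": [
    [-0.6,[0.2,-3.8,0],0.115],
    [-0.6,[0.2,-3.8,0],0.115],
    [-0.6,[0.2,-3.8,0],0.115],
    [-0.6,[0.2,-3.8,0],0.115],
    [-0.6,[0.2,-3.8,0],0.115],
    [-0.6,[0,0,0],0],
    [-0.6,[0,0,0],0]
  ]
}}

```text
time: 6.22
tool_pos: [490.3, 49.2, 47.0]
tcp_rot: [180.0, -0.1, 12.4]
ft_force: [0.4, 0.3, 0.9]
finger_gap: 17.3
grip_force: 0.0
```

Run:
```python
from h import *
for n in ["scene","side","wrist"]:
    p=snapshot(n)
    for q in ["disc_top","peg","bar_nose","bar_rear"]:
        for r in pinpoint(q,p)[:1]:
            w=W(p,r["xyz"]);print(n,q,round(r["p"],2),w)
    cv2.imwrite(f"pics/{n}3.png",p["color"][:,:,::-1])
print(sense()["tool_pos"])
```

```text
scene disc_top 0.58 [521.1  52.6  31.1]
scene peg 0.65 [489.5  47.5  57.2]
scene bar_nose 0.95 [537.2   4.7  24.3]
scene bar_rear 0.77 [ 574. -163.   27.]
side disc_top 0.72 [519.6  57.1  37.5]
side peg 0.93 [489.8  48.8  56.3]
side bar_nose 0.58 [ 735.  -277.9   10.2]
side bar_rear 0.8 [ 752.4 -157.5   12.4]
wrist disc_top 0.94 [525.9  56.5  37.3]
wrist peg 0.76 [488.9  51.1  58.4]
wrist bar_nose 0.55 [503.5 139.1  27.4]
[489.78162838  49.13100126  46.2947748 ]
```

View pics/wrist3.png

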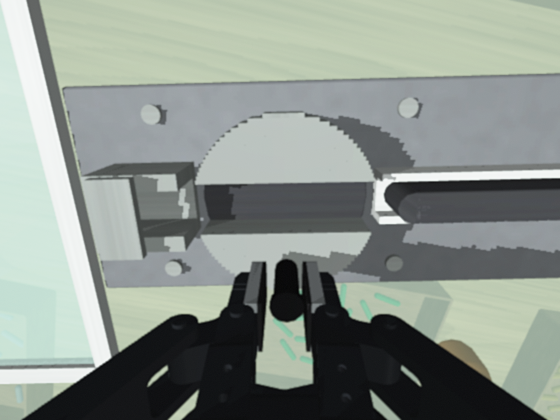

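The slot's dark band at (205–370, 184–232) lies along the bar, about 0.03 rad off, with the nose at (390,200) still short of the rim. Step 1 is met. Next I'll lift off, close the fingers and go behind the bar's rear end.

Request:
{"api": "play_rows", "payload": {
  "increments": [
    [-0.6,[0,0,-15],0],
    [-0.6,[0,0,-30],0],
    [-0.6,[0,0,-40],0],
    [-0.6,[0,0,-10],0],
    [-1,[5.4,38.5,0],0],
    [-1,[5.4,38.5,0],0],
    [-1,[5.4,38.5,0],0],
    [-1,[5.4,38.5,0],0],
    [-1,[5.4,38.5,0],0],
    [-1,[5.4,38.5,0],0],
    [-1,[5.4,38.5,0],0],
    [-1,[0,0,0],-0.12]
  ]
}}

```text
time: 7.97
tool_pos: [584.3, -213.0, 140.8]
tcp_rot: [179.8, 0.0, 18.7]
ft_force: [0.9, 0.3, -0.3]
finger_gap: -0.1
grip_force: 0.0
```

Request:
{"api": "play_rows", "payload": {
  "increments": [
    [-1,[0,0,0],-0.12],
    [-1,[0,0,0],-0.12],
    [-1,[0,0,0],-0.12],
    [-1,[0,0,0],-0.12],
    [-1,[0,0,0],-0.12],
    [-1,[0,0,0],-0.12],
    [-1,[0,0,0],-0.12],
    [-1,[0,0,0],-0.12],
    [-1,[0,0,0],-0.12],
    [-1,[0,0,0],-0.12],
    [-1,[0,0,0],-0.12],
    [-1,[0,0,0],-0.12]
  ]
}}

```text
time: 8.97
tool_pos: [583.4, -206.4, 141.2]
tcp_rot: [180.0, -0.0, 101.9]
ft_force: [-0.6, -0.4, -0.2]
finger_gap: -0.2
grip_force: 0.0
```

Request:
{"api": "play_rows", "payload": {
  "increments": [
    [-1,[0,0,0],-0.03],
    [-1,[0,0,0],0]
  ]
}}

```text
time: 9.13
tool_pos: [583.4, -206.4, 141.2]
tcp_rot: [180.0, -0.0, 103.3]
ft_force: [0.5, 0.6, -0.8]
finger_gap: -0.1
grip_force: 0.0
```

Run:
```python
from h import *
for n in ["scene","side","wrist"]:
    p=snapshot(n)
    for q in ["disc_top","peg","bar_nose","bar_rear","channel_rear","keeper_stop"]:
        for r in pinpoint(q,p)[:2]:
            w=W(p,r["xyz"]);print(n,q,round(r["p"],2),w,px(p,w))
    cv2.imwrite(f"pics/{n}4.png",p["color"][:,:,::-1])
s=sense();print(s["tool_pos"],s["tcp_rot"],s["finger_gap"],s["joint_pos"])
```

```text
scene disc_top 0.66 [517.4  54.9  31.8] [284. 184.]
scene peg 0.96 [486.8  48.1  54.2] [276. 165.]
scene peg 0.49 [644.6 136.7  45.9] [354. 223.]
scene bar_nose 0.88 [ 736.  -281.2    4.6] [112. 364.]
scene bar_nose 0.62 [537.2   1.5  27. ] [260. 201.]
scene bar_rear 0.95 [ 752.9 -157.4    8.2] [199. 347.]
scene bar_rear 0.55 [ 575.9 -159.5   25. ] [175. 243.]
scene channel_rear 0.92 [ 568.6 -137.2    9.7] [189. 240.]
scene keeper_stop 0.93 [498.9 143.4  24.5] [324. 169.]
side disc_top 0.95 [518.5  59.6  36.4] [308. 240.]
side peg 0.72 [490.3  48.3  56.4] [328. 230.]
side peg 0.51 [676.7 -63.4  19.1] [256. 194.]
side bar_nose 0.75 [ 732.9 -279.6   15.8] [277. 146.]
side bar_nose 0.72 [535.5   3.4  27.7] [311. 224.]
side bar_rear 0.93 [ 571.4 -162.4   32.2] [325. 175.]
side bar_rear 0.81 [ 752.3 -154.    11.3] [244. 170.]
side channel_rear 0.74 [ 567.4 -141.9   16.5] [323. 187.]
side channel_rear 0.18 [426.5 -79.7  30.9] [386. 211.]
side keeper_stop 0.68 [501.4 139.1  27.9] [299. 278.]
wrist bar_nose 0.59 [ 740.6 -283.9   10.9] [423. 311.]
wrist bar_rear 0.69 [ 752.3 -159.9    6.5] [485. 192.]
wrist bar_rear 0.62 [ 573.3 -159.5   23.7] [284. 146.]
wrist channel_rear 0.89 [ 572.5 -140.2   10.5] [288. 120.]
wrist channel_rear 0.17 [552.3 -80.7  11.8] [281.  32.]
wrist keeper_stop 0.4 [553.9 -79.8  11.9] [283.  31.]
[ 583.34881159 -206.38729335  141.29053363] [-1.79998615e+02  1.08307508e-03  1.03234822e+02] 0.18813331349714174 [-2.42289000e+01  1.35830233e+01  8.79269652e+01 -1.73692530e-03
  7.84904518e+01 -3.74633750e+01]
```

View pics/wrist4.png

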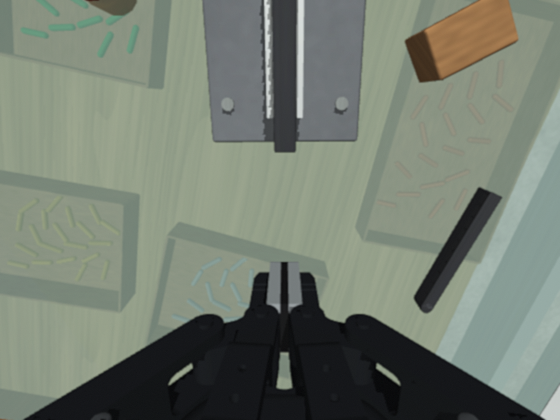

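The image shows the bar's rear end at (285,150), lined up with the closed fingertips at (284,265). I'll come down to z≈28, just above the channel walls, and start pushing.

Request:
{"api": "play_rows", "payload": {
  "increments": [
    [-1,[0,1,35],0],
    [-1,[0,0,35],0],
    [-1,[0,0,25],0],
    [-1,[0,0,12],0],
    [-1,[0,0,6],0],
    [-1,[0,0,0],0],
    [-1,[10,0,0],0],
    [-1,[10,0,0],0],
    [-1,[5,0,0],0],
    [-1,[5,0,0],0],
    [-1,[5,0,0],0],
    [-1,[5,0,0],0]
  ]
}}

```text
time: 11.18
tool_pos: [575.9, -167.2, 29.4]
tcp_rot: [179.9, 0.1, 103.3]
ft_force: [1.3, -3.3, 1.8]
finger_gap: 0.1
grip_force: 1.5
```

Request:
{"api": "play_rows", "payload": {
  "increments": [
    [-1,[4,0,0],0],
    [-1,[4,0,0],0],
    [-1,[4,0,0],0],
    [-1,[4,0,0],0],
    [-1,[4,0,0],0],
    [-1,[4,0,0],0]
  ]
}}

```text
time: 11.68
tool_pos: [569.6, -143.6, 28.3]
tcp_rot: [-180.0, 0.0, 103.2]
ft_force: [0.8, -2.7, 2.2]
finger_gap: -0.1
grip_force: 1.4
```

Run:
```python
from h import *
p=snapshot("side");cv2.imwrite("pics/s5.png",cv2.resize(p["color"][130:310,190:430,::-1],(800,600)))
for q in ["bar_nose","disc_top","peg"]:
    for r in pinpoint(q,p)[:2]: print(q,round(r["p"],2),W(p,r["xyz"]))
```

```text
bar_nose 0.93 [526.8  34.8  29.5]
bar_nose 0.76 [ 733.9 -281.5   12.8]
disc_top 0.95 [517.7  57.1  33.3]
```

View pics/s5.png

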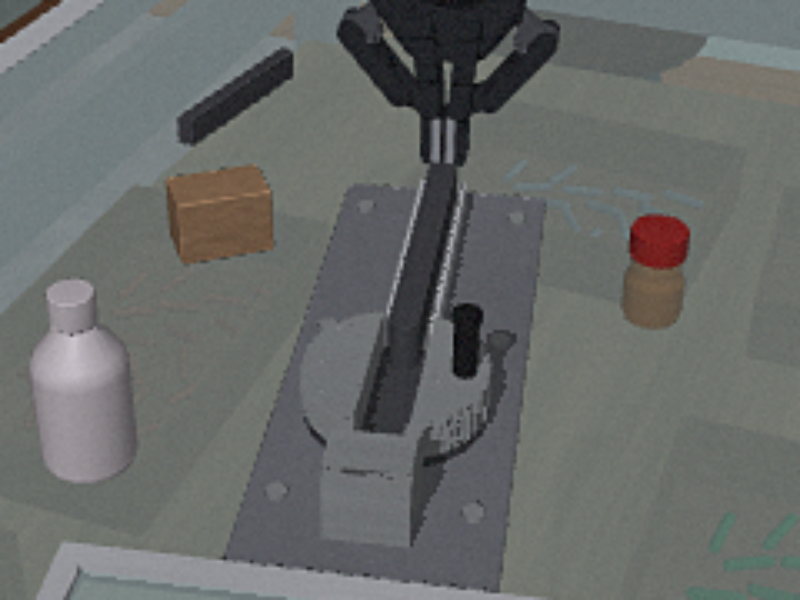

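The nose is already in the slot at about (400,335), and the push force is only about 3 N. About 110 mm remain.

Request:
{"api": "play_rows", "payload": {
  "increments": [
    [-1,[6,0,0],0],
    [-1,[6,0,0],0],
    [-1,[6,0,0],0],
    [-1,[6,0,0],0],
    [-1,[6,0,0],0],
    [-1,[6,0,0],0],
    [-1,[6,0,0],0],
    [-1,[6,0,0],0],
    [-1,[6,0,0],0],
    [-1,[6,0,0],0],
    [-1,[6,0,0],0],
    [-1,[6,0,0],0]
  ]
}}

```text
time: 12.88
tool_pos: [553.0, -73.2, 28.3]
tcp_rot: [-180.0, -0.0, 103.2]
ft_force: [-0.3, -1.7, -0.8]
finger_gap: -0.1
grip_force: 0.6
```

Request:
{"api": "play_rows", "payload": {
  "increments": [
    [-1,[3,0,0],0],
    [-1,[3,0,0],0],
    [-1,[3,0,0],0],
    [-1,[3,0,0],0],
    [-1,[3,0,0],0],
    [-1,[3,0,0],0],
    [-1,[3,0,0],0],
    [-1,[3,0,0],0]
  ]
}}

```text
time: 13.55
tool_pos: [547.6, -50.2, 28.3]
tcp_rot: [180.0, -0.0, 103.2]
ft_force: [0.3, -1.5, -1.1]
finger_gap: 0.4
grip_force: 0.6
```

Request:
{"api": "play_rows", "payload": {
  "increments": [
    [-1,[3,0,0],0],
    [-1,[3,0,0],0],
    [-1,[2,0,0],0],
    [-1,[2,0,0],0],
    [-1,[2,0,0],0]
  ]
}}

```text
time: 13.97
tool_pos: [544.9, -38.5, 28.3]
tcp_rot: [-180.0, -0.0, 103.2]
ft_force: [0.2, -0.7, -0.3]
finger_gap: -0.2
grip_force: 0.6
```

Request:
{"api": "play_rows", "payload": {
  "increments": [
    [-1,[1.5,0,0],0],
    [-1,[1.5,0,0],0]
  ]
}}

```text
time: 14.13
tool_pos: [544.2, -35.7, 28.3]
tcp_rot: [-180.0, 0.0, 103.2]
ft_force: [-0.4, -1.3, -0.9]
finger_gap: -0.2
grip_force: 0.6
```

Request:
{"api": "play_rows", "payload": {
  "increments": [
    [-1,[1.5,0,0],0],
    [-1,[1.5,0,0],0]
  ]
}}

```text
time: 14.3
tool_pos: [544.3, -34.3, 28.7]
tcp_rot: [179.9, 0.2, 103.2]
ft_force: [3.5, -13.9, -1.4]
finger_gap: -0.1
grip_force: 6.9
```

The force rises to about 14 N right where the stop was predicted. I'll press a little more, hold, then check.

Request:
{"api": "play_rows", "payload": {
  "increments": [
    [-1,[1,0,0],0],
    [-1,[0,0,0],0],
    [-1,[0,0,0],0],
    [-1,[0,0,0],0]
  ]
}}

```text
time: 14.63
tool_pos: [544.6, -34.2, 29.1]
tcp_rot: [179.9, 0.2, 103.2]
ft_force: [3.6, -12.6, -0.4]
finger_gap: 0.1
grip_force: 6.0
```

Request:
{"api": "play_rows", "payload": {
  "increments": [
    [-1,[-5,0,0],0],
    [-1,[-15,0,0],0],
    [-1,[0,0,-25],0],
    [-1,[0,0,-35],0],
    [-1,[0,0,-35],0],
    [-1,[-30,0,-15],0],
    [-1,[-30,0,0],0],
    [-1,[0,0,0],0],
    [-1,[0,0,0],0]
  ]
}}

```text
time: 15.38
tool_pos: [562.0, -110.9, 138.7]
tcp_rot: [180.0, -0.0, 103.1]
ft_force: [-0.2, 0.6, -0.6]
finger_gap: 0.2
grip_force: 0.0
```

Run:
```python
from h import *
p=snapshot("side");cv2.imwrite("pics/s6.png",cv2.resize(p["color"][130:310,190:430,::-1],(800,600)))
for n in ["side","wrist","scene"]:
    p=snapshot(n)
    for q in ["bar_rear","disc_top","peg","jar_mid","carton_mid","flask_mid"]:
        for r in pinpoint(q,p)[:2]: print(n,q,round(r["p"],2),W(p,r["xyz"]))
```

```text
side bar_rear 0.7 [ 755.8 -156.3    8.5]
side bar_rear 0.69 [539.4 -22.8  29.9]
side disc_top 0.65 [519.6  56.2  33.1]
side peg 0.64 [486.4  49.9  57.1]
side jar_mid 0.7 [427.7 -81.   29.1]
side carton_mid 0.69 [676.3 -61.4  23.5]
side flask_mid 0.69 [642.4 136.6  50.6]
wrist bar_rear 0.95 [ 754.9 -162.5    4.9]
wrist bar_rear 0.58 [542.8 -23.9  23.9]
wrist jar_mid 0.88 [429.6 -81.3  24.6]
wrist carton_mid 0.63 [672.4 -58.2  22.4]
scene bar_rear 0.61 [ 756.4 -155.2   11.7]
scene disc_top 0.66 [520.2  56.8  32.8]
scene peg 0.71 [487.7  49.7  55.6]
scene jar_mid 0.58 [426.8 -78.6  26.7]
scene carton_mid 0.76 [675.8 -58.7  20.8]
scene flask_mid 0.87 [648.8 133.1  47.7]
scene flask_mid 0.54 [428.7 -79.2  30.8]
```

View pics/s6.png

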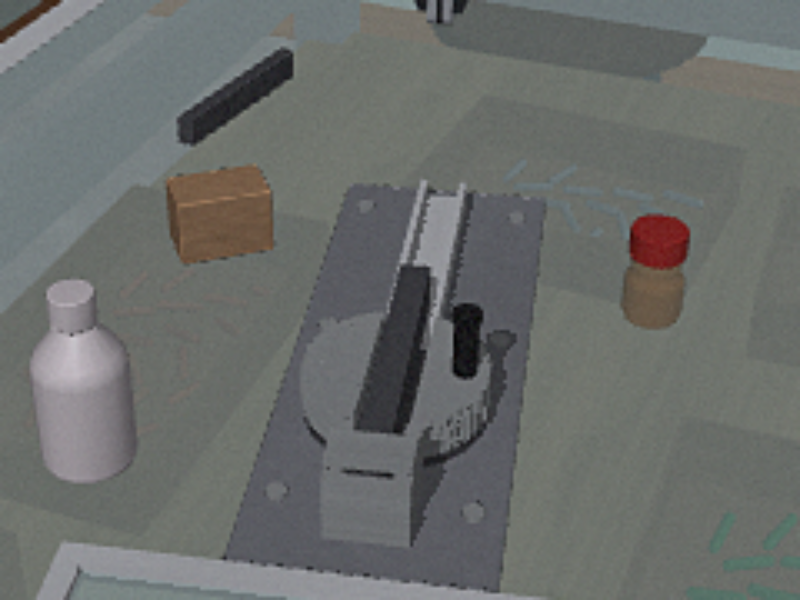

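The bar runs through the slot into the keeper. Its rear end, at (415,268), measures within 1 mm of the home position, and the jar, bottle and carton haven't moved. I'll hand it in.

```bash
python3 -c "
from bench import *
print(hand_in())"
```

```text
the job is handed in; nothing more can be done
None
```

The hatch is locked and the job is handed in (no verdict was returned): the disc is aligned, the bar is home against the keeper stop, and the jar, bottle and carton are where they stood.

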